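Refit the swivel lid of a salt cellar and snap its pivot cap home

ROBOT

A 6-joint arm with a two-finger parallel gripper is mounted at the origin on the work surface. World frame = base frame: x ahead of the robot, y to its left, z up, the work surface at z = 0. Lengths are in mm, angles in rad, forces in N, time in s.
With the tool pointing down it reaches from about 275 to 1000 mm from the base axis. Payload 8.4 kg.
Tool frame: the origin (TCP) lies at the very end of the fingers, on their centre line; the grasp point (between the pads) lies 19 mm behind it; z points along the fingers, y is the line along which they close (so a half turn about z gives the same grasp; the last joint's range is limited). The gripper opens to 85 mm and grips with 20 to 120 N. Pads are 22 mm wide; open, the fingers measure 114 mm over their backs; the gripper's body (76 mm by 85 mm) begins 54 mm behind the grasp point. The pads swing forward as they close: fully open they stand 13 mm farther back than shut.
Start: joints at [-1.184, 0.353, 1.633, -0, 1.155, -0.002], TCP at [236.923, -578.356, 231.281] pointing down, gripper open.
Joint ranges: [-2.63, 2.63], [-0.92, 2.1], [0.06, 2.66], [-1.3, 4.44], [0, 2.69], [-3.02, 3.02]. Speed limits (rad/s): [2.22, 2.22, 2.79, 3.14, 3.14, 3.14].

INTERFACE

Orientations are given as [roll, pitch, yaw] about the fixed x, y, z axes, in that order (R = Rz(yaw) Ry(pitch) Rx(roll)).
In Python, from rig import sensors, grab_frame, camera_params, order gives the robot as it stands. The module is installed in compiled form; this text tells all that it offers.
- The arm moves only by the tool move_arm, never from a script. Its argument "motion" is a list of rows, each a list of 7 numbers: the turn, a rotation vector about the tool's x, y, z in shares of pi rad (1.0 is pi rad), then the shift along the tool's x, y, z in shares of 0.75 m (1.0 is 0.75 m), then the finger opening in m, from 0 to 0.0854. A call has 1 to 8 rows; each row is the pose to reach, as a shift and turn from the pose commanded when the call began, along the tool's axes at that moment; what a row does not reach only later rows make up. A row lasts 1/8 s, in which the tool goes at most 62.5 mm and 10.7 degrees, less where a joint would pass 70% of its speed; a pose out of reach is approached as far as the arm can. A call with a gripper value outside its range is refused whole. The fingers move at their own pace and stop on an object; "grip_force" is the grip in N (left out, the last holds). Time passes only in rows, so rows that repeat a pose let the fingers close. It gives the time, the measured TCP pose, the force, the opening and the grip force at its end, in the units of the state.
- sensors.sense(): the state, without advancing time (a new reading comes with each control period).
- grab_frame(name): name is "scene" or "side" or "wrist"; returns (picture, depth): 480x640x3 uint8, red, green, blue; 480x640 float32, mm along the optical axis (not along the pixel's ray), 0 where there is no reading.
- camera_params(name): a dict with "camera_matrix" (3x3 intrinsics, pixels), "world_from_camera" (4x4, takes a point from camera to world coordinates). Camera axes: x right, y down, z forward; pixel columns grow to the right and rows downward; lengths in mm; the calibration is good to about 2 mm. A picture is of the moment at which its call begins: read the wrist's pose just before it. camera_params takes no time and is no camera call; for the wrist camera it gives the pose at the moment of the call.
- order.sign_off(): hands the job in; it is judged then, once.
The state is a dict: "clock": time; "qpos": joint angles; "qvel": joint speeds; "joint_efforts": joint torques, N m; "eef_pos": TCP position; "tcp_rot": TCP orientation; "contact_force": force on the tool from outside, world axes, zero at the start; "wrist_torque": the same for the moment, N m; "opening": opening from 0.0 (shut) to 1.0 (fully open); "grasp_force": force on a finger pad.
Only numpy, scipy, OpenCV 4.12 (cv2) and the standard library are available. Lean on these libraries where they do the work, as an engineer would, in place of code of your own. Each camera call takes 0.05 s, during which the arm holds its last target. There are 200 camera calls.

TASK

The washed, empty wooden salt cellar stands on the shelf with its swivel lid and its pivot cap lying beside it: put the lid back with its corner hole over the cellar's upright steel stud, lying flat and closed squarely over the box, then set the snap cap on the stud and press it straight down until it clicks fully home. Do not stop at the click: keep pressing firmly, with about 10 N, and finish with the gripper still pressing the cap down (do not let go of it or lift away). Leave the bowl, the jar and the tongs where they are and keep the cellar standing on the shelf.

Things in the scene. Friction and masses are not known exactly. Their poses are not given: they have to be found in the camera images.
- cellar: Open-topped square wooden salt cellar, loose on the shelf deck (the table, top at z = 0), 96 x 96 mm, 60 mm high without its stud, 320 to 440 g, with an empty round well 66 mm wide and 48 mm deep. Origin: centre of its underside; z up; x, y along its sides. An upright steel pivot stud stands on its top face at x = +33, y = +33 mm, near one corner.
- stud_top (a point): Centre of the stud's flat tip, 28 mm above the cellar's top face (88 mm above its underside); axes as the cellar's. Downwards from here: a 5 mm taper from 5 to 9.6 mm diameter, a 9.6 mm neck carrying a sprung snap ring 14 mm across at rest (centred 9 mm below the tip), and from 14 mm below the tip a plain 14 mm journal down to the top face. Polished and slippery.
- cellar_rim (a point): Centre of the cellar's top face, 60 mm above its underside; axes as the cellar's. The closed lid lies here: underside on this face, x and y axes along the cellar's, hole round the stud (1.5 mm play all round); it can swivel about the stud.
- lid: Square wooden lid, 96 x 96 x 12 mm, 70 to 120 g, lying flat on the shelf with its pull upwards. Origin: centre of its underside; z up; x, y along its sides. Through hole near the corner x = +33, y = +33 mm; a thumb pull stands on top towards the other end of that diagonal.
- lid_hole (a point): Centre of the lid's vertical through hole (17 mm diameter, thin steel eyelet ring on top), at the level of the lid's underside, at the lid's x = +33, y = +33 mm; axes as the lid's.
- lid_pull (a point): Centre of the wooden thumb pull, at the lid's x = -14, y = -14 mm, 23 mm above the lid's underside: a bar 36 mm long, 14 mm thick, 22 mm high (it ends 34 mm above the lid's underside). Its length runs along the lid's diagonal (1, -1); grip it across its 14 mm, closing along the diagonal (1, 1). Axes as the lid's.
- cap: Round black snap cap, 26 mm wide, 26 mm high, 20 g, standing open end down. Origin: centre of its underside; z up. Socket 14 mm deep, mouth 11 mm. On the stud it first rests on the ring, origin 8 mm below stud_top; about 12 N to push over the ring; 3 mm lower the force drops (click); home = hard stop, origin 14 mm below stud_top, 2 mm clear of the lid.
- bowl: White enamel bowl with a dark rim, 160 mm across, 60 mm high; origin at the centre of its underside. Not part of the job.
- jar: Empty clear acrylic jar with a white twist cap, 89 mm across, 118 mm high; origin at the centre of its underside. Not part of the job.
- tongs_a: Aluminium tongs lying on the shelf, 240 mm long along their x, about 60 mm wide; origin at mid length on the shelf. Not part of the job.
- tongs_b: A second pair of the same aluminium tongs. Not part of the job.
Things that resemble listed ones, but are neither listed nor needed, are in the scene too. Of the things like the cap, leave any that is orange, pink or red; of the rest the smaller one is meant.

How it is judged (in metres and radians):
On the way, in this order (a step that is already met when the one before it is completed fails the run):
1. the lid lies flat on the cellar with its hole over the stud (horizontal distance between lid_hole and stud_top below 0.004 m and z of lid in the frame of cellar_rim below 0.003 m and angle between the z axis of lid and the z axis of cellar, either way round below 0.06 rad), for 0.3 s.
2. the cap has clicked home on the stud over the lid and is still being pressed down firmly (over 11 N on the shelf under the cellar), for one second on end (all of step 1 and z of cap in the frame of stud_top between -0.017 and -0.0122 m and horizontal distance between cap and stud_top below 0.003 m and angle between the z axis of cap and the z axis of cellar, either way round below 0.12 rad and contact force between cellar and table above 11 N and contact force between the fingers and cap above 5 N), for 1 s.
At the end, for the whole second after the job is handed in: Lid flat on upright cellar (3 mm, 0.06 rad), hole round the stud (4 mm), closed squarely (centres within 10 mm); cap clicked home (underside 12.2 mm or more below the stud's tip); gripper still on the cap, pressing so that the shelf carries over 11 N under the cellar (own weight 4 to 6 N) (all of step 2 and horizontal distance between lid and cellar below 0.01 m and angle between cellar's own z axis and vertical below 0.05 rad and height (world z) of cellar below 0.006 m); the arm keeps its last pose, push and grip.
It fails at once if bowl is pushed out of its place by more than 30 mm or tipped (distance of bowl from where it was at the start of the episode above 0.03 m or angle between bowl's own z axis and vertical above 0.3 rad).
It fails at once if jar is pushed out of its place by more than 30 mm or tipped (distance of jar from where it was at the start of the episode above 0.03 m or angle between jar's own z axis and vertical above 0.3 rad).
It fails at once if tongs_a is pushed out of its place by more than 30 mm or tipped (distance of tongs_a from where it was at the start of the episode above 0.03 m or angle between tongs_a's own z axis and vertical above 0.3 rad).
It fails at once if tongs_b is pushed out of its place by more than 30 mm or tipped (distance of tongs_b from where it was at the start of the episode above 0.03 m or angle between tongs_b's own z axis and vertical above 0.3 rad).
It fails at once if the cellar is tipped or lifted off the shelf (angle between cellar's own z axis and vertical above 0.2 rad or height (world z) of cellar above 0.02 m).
It also fails if it takes over 72 s, if anything falls off the work surface, if the arm or the gripper's body presses on something with over 40 N, if the wrist force passes 120 N, or if a joint passes its speed limit or range.

## Working session

There is one attempt and no reset: what is moved stays moved. The work goes in short steps, Python scripts to look and compute and a tool call to move; the robot and the scene stay as the last step left them, time stands still between calls to the robot, and variables do not carry over. Pictures are saved under pics/ and viewed, at most 10 in all, crops included, and the job is handed in when it is done.

Besides the shell and the picture viewer there is one more tool, called after ">>>" as name([rows], argument=value, ...), one row to a line, values as JSON. move_arm: Moves the arm, as the interface text tells. Its arguments: {"type":"object","properties":{"motion":{"type":"array","items":{"type":"array","items":{"type":"number"}}},"grip_force":{"type":"number"}},"required":["motion"]}

```bash
mkdir -p pics; cat > h.py <<'E'
import numpy as np, cv2
from rig import sensors, grab_frame, camera_params, order
def cloud(name):
    P=camera_params(name); im,d=grab_frame(name)
    K=np.array(P["camera_matrix"]);T=np.array(P["world_from_camera"])
    v,u=np.mgrid[:480,:640]
    c=np.stack([(u-K[0,2])/K[0,0]*d,(v-K[1,2])/K[1,1]*d,d],-1)
    w=c@T[:3,:3].T+T[:3,3]; w[d==0]=np.nan
    return im,d,w,K,T
E
python3 - <<'E'
from h import *
for n in ("scene","side"):
    im,d,w,K,T=cloud(n); np.savez(n+'.npz',im=im,d=d,w=w,K=K,T=T)
    cv2.imwrite(f'pics/{n}0.png',im[...,::-1]); print(n,T.round(2).tolist(),K.tolist())
print(sensors.sense())
E
```

```text
scene [[-0.82, 0.47, -0.32, 993.65], [0.57, 0.69, -0.45, 500.58], [0.01, -0.55, -0.84, 1004.32], [0.0, 0.0, 0.0, 1.0]] [[476.0829067248205, 0.0, 326.5186501030838], [0.0, 476.0829067248205, 249.70369400217083], [0.0, 0.0, 1.0]]
side [[0.98, -0.09, 0.17, 435.77], [-0.19, -0.47, 0.86, -973.14], [-0.0, -0.88, -0.48, 638.66], [0.0, 0.0, 0.0, 1.0]] [[492.599818264604, 0.0, 317.7634736495416], [0.0, 492.599818264604, 241.1007166573543], [0.0, 0.0, 1.0]]
{'clock': 0.1, 'qpos': array([-1.18438287e+00,  3.53577814e-01,  1.63403390e+00, -5.11674016e-06,
        1.15518196e+00, -2.39947782e-03]), 'qvel': array([ 0.00066104, -0.00109271, -0.00205872,  0.00059859,  0.00047705,
        0.00059194]), 'joint_efforts': array([ 3.51145973e-04, -6.06359196e+01, -3.42820072e+01,  9.05629850e-05,
        4.06999417e-03,  6.46096382e-06]), 'eef_pos': array([ 236.77727745, -577.97444635,  230.6484834 ]), 'tcp_rot': array([-3.14039162e+00,  1.79681622e-06,  3.88815000e-01]), 'contact_force': array([ 0.81254966,  0.11669144, -0.82404224]), 'wrist_torque': array([-0.02458871,  0.00340876, -0.0032578 ]), 'grasp_force': 0.0, 'opening': 1.0046020370869682}
```

View pics/scene0.png

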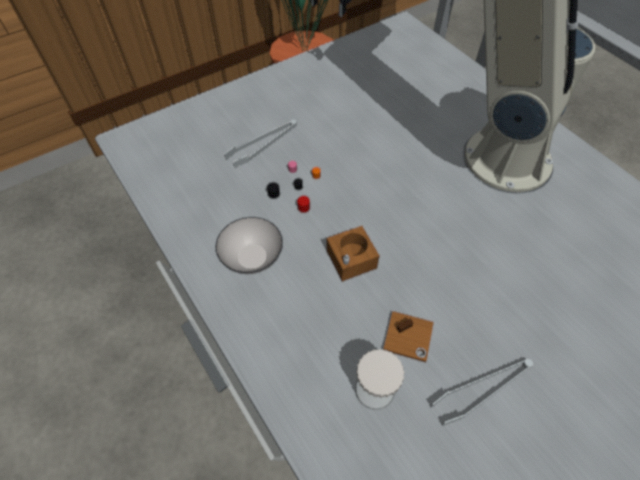

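View pics/side0.png

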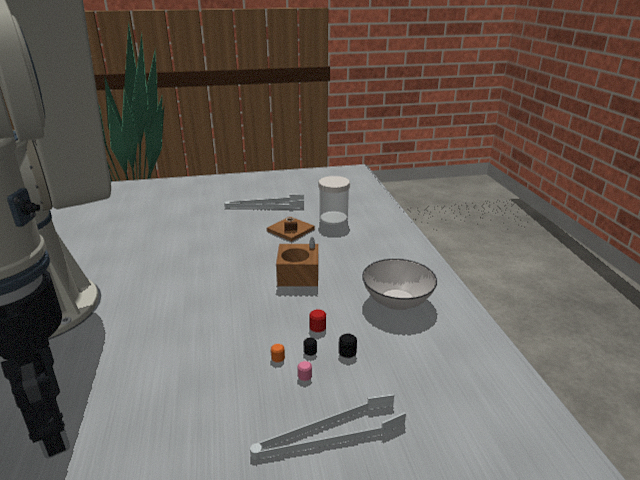

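Scene view: the cellar is at (352,253) with its stud at (347,258), the lid at (408,336) with its hole at (421,353), the bowl at (250,245) and the jar at (378,378). Cap look-alikes are small black (298,184), big black (273,190), orange (316,172), pink (292,166) and red (303,204). I choose the small black one at (298,184), which is (310,346) in the side view.

```bash
python3 - <<'E'
from h import *
for n,pts in (("scene",dict(cap=(298,182),big=(273,188),orange=(316,171),pink=(292,165),red=(303,201),lid=(408,342),hole=(421,353),pull=(404,323),cellar=(365,240),stud=(347,258),bowl=(252,255),jar=(380,373))),("side",dict(cap=(310,343),big=(347,341),red=(317,316),orange=(278,350),pink=(304,368),stud=(312,243),pull=(291,224)))):
    z=np.load(n+'.npz');w=z['w']
    for k,(u,v) in pts.items(): print(n,k,w[v-1:v+2,u-1:u+2].reshape(-1,3).round(0)[4], np.nanmax(w[v-4:v+5,u-4:u+5,2]).round(0))
    for k in (('lid','cellar') if n=='scene' else ()):
        u,v=pts[k]
        q=w[v-40:v+40,u-40:u+40].reshape(-1,3); c=w[v,u]
        lo,hi=((8,17) if k=='lid' else (54,66))
        m=(q[:,2]>lo)&(q[:,2]<hi)&(np.hypot(*(q-c)[:,:2].T)<110)
        r=cv2.minAreaRect(q[m,:2].astype(np.float32)); print(k,r,np.median(q[m,2]))
a=cv2.resize(np.load('scene.npz')['im'][145:225,250:340],None,fx=6,fy=6,interpolation=cv2.INTER_CUBIC)
b=cv2.resize(np.load('side.npz')['im'][300:390,260:370],None,fx=5,fy=5,interpolation=cv2.INTER_CUBIC)
cv2.imwrite('pics/caps.png',a[...,::-1])
print(camera_params('wrist'),sensors.sense()['eef_pos'])
E
```

```text
scene cap [ 562. -244.   27.] 30.0
scene big [ 631. -258.   34.] 39.0
scene orange [ 497. -253.   23.] 29.0
scene pink [ 540. -309.   23.] 28.0
scene red [ 591. -174.   37.] 40.0
scene lid [605. 274.  11.] 16.0
scene hole [593. 307.  -2.] 16.0
scene pull [593. 239.  33.] 37.0
scene cellar [539.  23.  53.] 63.0
scene stud [616.  53.  80.] 91.0
scene bowl [ 775. -126.    1.] 8.0
scene jar [731. 316. 115.] 121.0
lid ((592.6466064453125, 260.69482421875), (98.3860092163086, 95.98969268798828), 39.05461502075195) 11.590162411496806
cellar ((577.9756469726562, 22.727462768554688), (99.46370697021484, 96.9388198852539), 78.9959487915039) 59.406600245490495
side cap [ 558. -256.   25.] 28.0
side big [ 625. -275.   35.] 38.0
side red [ 585. -189.   34.] 37.0
side orange [ 497. -264.   25.] 28.0
side pink [ 536. -318.   23.] 29.0
side stud [618.  44.  73.] 83.0
side pull [594. 239.  31.] 36.0
{'camera_matrix': array([[431.73798029,   0.        , 325.10349323],
       [  0.        , 431.73798029, 245.34310758],
       [  0.        ,   0.        ,   1.        ]]), 'world_from_camera': array([[ 3.79101587e-01, -8.89797039e-01, -2.54053571e-01,
         3.02358163e+02],
       [-9.25351784e-01, -3.65263307e-01, -1.01522373e-01,
        -5.50898657e+02],
       [-2.46214097e-03,  2.73576218e-01, -9.61847176e-01,
         3.73681017e+02],
       [ 0.00000000e+00,  0.00000000e+00,  0.00000000e+00,
         1.00000000e+00]])} [ 236.77727745 -577.97444635  230.6484834 ]
```

View pics/caps.png

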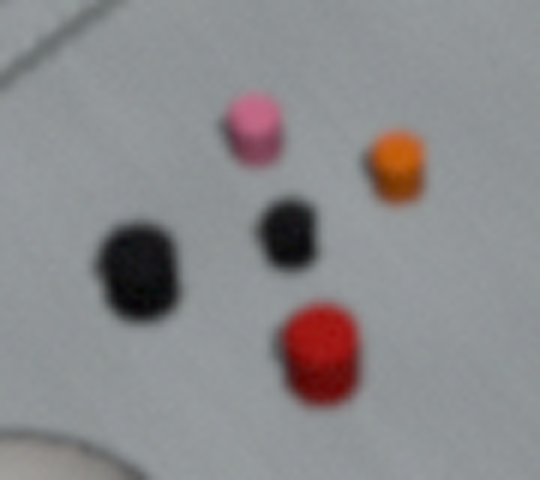

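The crop shows the small black cap at (290,232), clearly smaller than the big black one at (140,270). Next I'll use the wrist camera to measure the cap, cellar and lid on the way over.

```bash
cat >> h.py <<'E'
from scipy.spatial.transform import Rotation as Ro
def mv(x,y,z,psi,s=None):
    """print turn and shift (tool axes, m) to reach the TCP pose (mm, deg), pointing down"""
    s=s or sensors.sense()
    R=Ro.from_euler('xyz',s['tcp_rot']); G=Ro.from_euler('xyz',[np.pi,0,np.deg2rad(psi)])
    print('turn',(R.inv()*G).as_rotvec().round(4),'shift',(R.inv().apply(np.array([x,y,z])-s['eef_pos'])/1000).round(4),
      'at',s['eef_pos'].round(1),np.rad2deg(s['tcp_rot']).round(2),'t',s['clock'],'F',s['contact_force'].round(1),'op',s['opening'],'gf',s['grasp_force'])
E
python3 -c "
from h import *
mv(560,-250,230,34)"
```

```text
turn [-1.200e-03 -1.000e-04 -2.046e-01] shift [ 0.4234 -0.181   0.0009] at [ 236.8 -578.   230.6] [-179.93    0.     22.28] t 0.1 F [ 0.8  0.1 -0.8] op 1.0046020370869682 gf 0.0
```

Units first: shifts go in shares of 0.75 m and turns go in shares of pi rad. So 0.423 m / 0.75 = 0.564, -0.181 m / 0.75 = -0.2413, -0.2 rad / 3.1416 = -0.0637.

>>> move_arm([
  [0,0,-0.0637,0.564,-0.2413,0,0.085],
  [0,0,-0.0637,0.564,-0.2413,0,0.085],
  [0,0,-0.0637,0.564,-0.2413,0,0.085],
  [0,0,-0.0637,0.564,-0.2413,0,0.085],
  [0,0,-0.0637,0.564,-0.2413,0,0.085],
  [0,0,-0.0637,0.564,-0.2413,0,0.085],
  [0,0,-0.0637,0.564,-0.2413,0,0.085],
  [0,0,-0.0637,0.564,-0.2413,0,0.085],
])

```text
clock: 1.1
eef_pos: [561.6, -247.9, 230.9]
tcp_rot: [-3.141, -0.0, 0.592]
contact_force: [0.3, 0.5, 0.2]
opening: 0.994
grasp_force: 0.0
```

```bash
python3 - <<'E'
from h import *
im,d,w,K,T=cloud('wrist'); np.savez('wcap.npz',im=im,d=d,w=w,K=K,T=T); cv2.imwrite('pics/wcap.png',im[...,::-1])
m=((w[...,2]>22)&(w[...,2]<31)).astype(np.uint8)
n,l,st,c=cv2.connectedComponentsWithStats(m)
for i in range(1,n):
    if st[i,4]>150:
        q=w[l==i]; print(st[i],im[l==i].mean(0).round(),q.mean(0).round(1),cv2.minEnclosingCircle(q[:,:2].astype(np.float32)))
mv(590,40,240,34)
E
```

```text
[ 37   0  74  85 716] [43. 33. 25.] [564.2 -21.5  26.5] ((563.5308227539062, -21.12343978881836), 40.955570220947266)
[312 200  31  31 740] [42. 43. 45.] [ 560.6 -249.6   25.8] ((560.0468139648438, -249.9677276611328), 12.972465515136719)
[527 210  41  45 311] [105. 112. 115.] [ 651.4 -409.8   25.1] ((650.9100341796875, -410.5487976074219), 22.543115615844727)
[580 231  29  49 326] [102. 109. 112.] [ 657.6 -456.1   25. ] ((657.1467895507812, -456.59698486328125), 22.380346298217773)
[360 260  30  29 657] [133.  83. 102.] [ 539.8 -312.2   25.7] ((539.2235107421875, -313.02459716796875), 12.947468757629395)
[278 264  29  29 653] [135.  79.  45.] [ 497.9 -255.7   25.7] ((496.98944091796875, -256.3295593261719), 12.951050758361816)
turn [-0.0006 -0.001  -0.0019] shift [ 0.1831 -0.223  -0.0088] at [ 562.3 -247.2  230.9] [-1.7996e+02 -6.0000e-02  3.3890e+01] t 1.15 F [1.9 0.7 0.5] op 0.9938346285500057 gf 0.0
```

View pics/wcap.png

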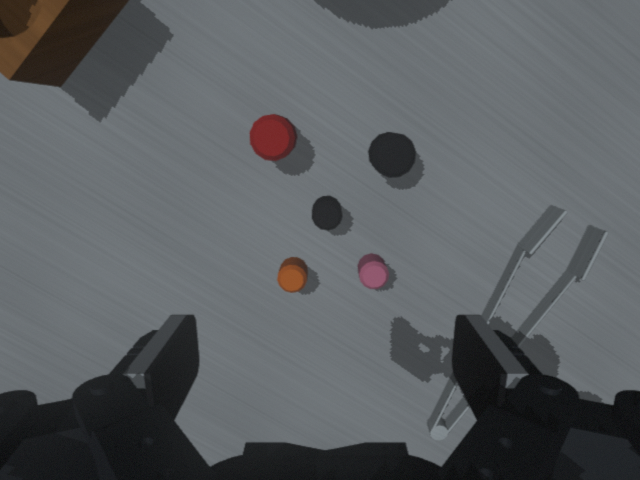

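The chosen cap is at (327,212): world (560,-250), radius 13 mm, 26 mm high. Next, the cellar.

Scaled: -0.223 m / 0.75 = -0.2973, 0.183 m / 0.75 = 0.244.

>>> move_arm([
  [0,0,0,0.244,-0.2973,-0.012,0.085],
  [0,0,0,0.244,-0.2973,-0.012,0.085],
  [0,0,0,0.244,-0.2973,-0.012,0.085],
  [0,0,0,0.244,-0.2973,-0.012,0.085],
  [0,0,0,0.244,-0.2973,-0.012,0.085],
  [0,0,0,0.244,-0.2973,-0.012,0.085],
  [0,0,0,0.244,-0.2973,-0.012,0.085],
])

```text
clock: 2.02
eef_pos: [587.7, 35.3, 240.0]
tcp_rot: [3.141, 0.001, 0.589]
contact_force: [-0.6, 0.0, -0.9]
opening: 0.998
grasp_force: 0.0
```

```bash
python3 - <<'E'
from h import *
im,d,w,K,T=cloud('wrist'); np.savez('wcel.npz',im=im,d=d,w=w,K=K,T=T); cv2.imwrite('pics/wcel.png',im[...,::-1])
z=w[...,2]; 
near=np.hypot(w[...,0]-578,w[...,1]-23)<75
m=(z>57)&(z<63)&near; q=w[m]; print('cellar',cv2.minAreaRect(q[:,:2].astype(np.float32)),q[:,2].mean())
for lo,hi in ((64,73),(73,80),(80,86),(86,92)):
    m=(z>lo)&(z<hi)&near; q=w[m]; v,u=np.where(m)
    if len(q): print('stud',lo,len(q),q.mean(0).round(1),q.min(0).round(1),q.max(0).round(1),u.mean(),v.mean())
m=(z>86)&(z<92)&near
mv(593,250,250,177)
E
```

```text
cellar ((579.5615844726562, 24.21535873413086), (96.4150619506836, 96.46012115478516), 78.77791595458984) 60.36976185771302
stud 64 24 [622.9  53.6  68.7] [616.7  46.   64.1] [625.4  57.1  72.8] 331.5833333333333 168.0
stud 73 38 [619.2  51.8  78.3] [611.8  43.4  73.1] [625.4  57.2  80. ] 330.89473684210526 175.31578947368422
stud 80 198 [619.3  50.5  82.1] [612.   43.7  80. ] [625.4  57.   86. ] 332.59090909090907 176.85353535353536
stud 86 86 [618.7  50.5  87.8] [614.8  47.   86.1] [622.3  54.   90.5] 332.3488372093023 178.6046511627907
turn [-9.0000e-04  5.0000e-04 -2.5015e+00] shift [ 0.1235 -0.176  -0.0101] at [587.8  35.  240.1] [1.7999e+02 4.0000e-02 3.3670e+01] t 2.075 F [ 0.9 -0.8 -0. ] op 0.9939990159163216 gf 0.0
```

View pics/wcel.png

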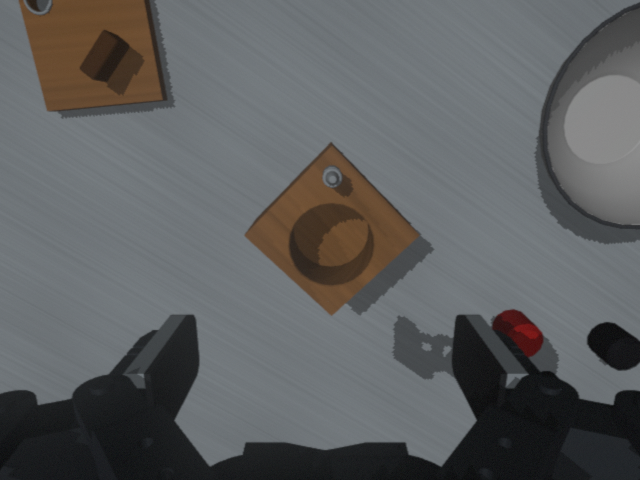

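The cellar centre is (579.6,24.2) with yaw -11.2°. The stud at pixel (332,178) is at (618.6,50.4), which agrees with the model. Now the lid.

Scaled: -0.176 m / 0.75 = -0.2347, 0.123 m / 0.75 = 0.164, -2.5 rad / 3.1416 = -0.7958.

>>> move_arm([
  [0,0,-0.7958,0.164,-0.2347,-0.0133,0.085],
  [0,0,-0.7958,0.164,-0.2347,-0.0133,0.085],
  [0,0,-0.7958,0.164,-0.2347,-0.0133,0.085],
  [0,0,-0.7958,0.164,-0.2347,-0.0133,0.085],
  [0,0,-0.7958,0.164,-0.2347,-0.0133,0.085],
  [0,0,-0.7958,0.164,-0.2347,-0.0133,0.085],
  [0,0,-0.7958,0.164,-0.2347,-0.0133,0.085],
  [0,0,-0.7958,0.164,-0.2347,-0.0133,0.085],
])

```text
clock: 3.08
eef_pos: [593.1, 249.3, 250.1]
tcp_rot: [-3.141, 0.0, 2.093]
contact_force: [1.2, -0.4, -0.4]
opening: 0.997
grasp_force: 0.0
```

```bash
python3 -c "
from h import *
mv(593,250,250,177)"
```

```text
turn [-6.000e-04  0.000e+00 -9.963e-01] shift [0.0007 0.0002 0.0001] at [593.1 249.3 250.1] [-1.7997e+02  2.0000e-02  1.1992e+02] t 3.075 F [ 1.2 -0.4 -0.4] op 0.9970069498570174 gf 0.0
```

Scaled: -1 rad / 3.1416 = -0.3183.

>>> move_arm([
  [0,0,-0.3183,0,0,0,0.085],
  [0,0,-0.3183,0,0,0,0.085],
  [0,0,-0.3183,0,0,0,0.085],
  [0,0,-0.3183,0,0,0,0.085],
  [0,0,-0.3183,0,0,0,0.085],
  [0,0,-0.3183,0,0,0,0.085],
  [0,0,-0.3183,0,0,0,0.085],
])

```text
clock: 3.95
eef_pos: [593.1, 249.6, 250.1]
tcp_rot: [-3.141, -0.0, 3.086]
contact_force: [0.3, -0.8, -0.3]
opening: 0.99
grasp_force: 0.0
```

```bash
python3 - <<'E'
from h import *
im,d,w,K,T=cloud('wrist'); np.savez('wlid.npz',im=im,d=d,w=w,K=K,T=T); cv2.imwrite('pics/wlid.png',im[...,::-1])
z=w[...,2]; near=np.hypot(w[...,0]-593,w[...,1]-261)<80
m=(z>8)&(z<15)&near; q=w[m]; (cx,cy),sz,a=cv2.minAreaRect(q[:,:2].astype(np.float32)); print('lid',cx,cy,sz,a,q[:,2].mean())
m=(z>31)&(z<38)&near; q=w[m]; print('pull',cv2.minAreaRect(q[:,:2].astype(np.float32)),q[:,2].mean())
for yaw in (a,a-90,a+90):
    t=np.deg2rad(yaw); R=np.array([[np.cos(t),-np.sin(t)],[np.sin(t),np.cos(t)]])
    print(yaw,'pull',R@[-14,-14]+[cx,cy],'hole',R@[33,33]+[cx,cy])
mv(593,240,60,177)
E
```

```text
lid 595.393310546875 263.30419921875 (96.46876525878906, 96.33309936523438) 38.96533203125 12.509701046815632
pull ((593.0489501953125, 243.59017944335938), (13.93985366821289, 36.22826385498047), 84.09049987792969) 34.238059311592195
38.96533203125 pull [593.31183879 243.61492612] hole [600.29963683 309.71462868]
-51.03466796875 pull [575.70403744 265.38567098] hole [641.80374    258.39787293]
128.96533203125 pull [615.08258365 261.22272746] hole [548.98288109 268.21052551]
turn [-0.0003 -0.0002 -0.0036] shift [-0.0006 -0.0097  0.1902] at [593.  249.8 250.2] [-1.7998e+02 -1.0000e-02  1.7679e+02] t 4.0 F [ 0.3 -0.1  0.6] op 0.9952661616279052 gf 0.0
```

View pics/wlid.png

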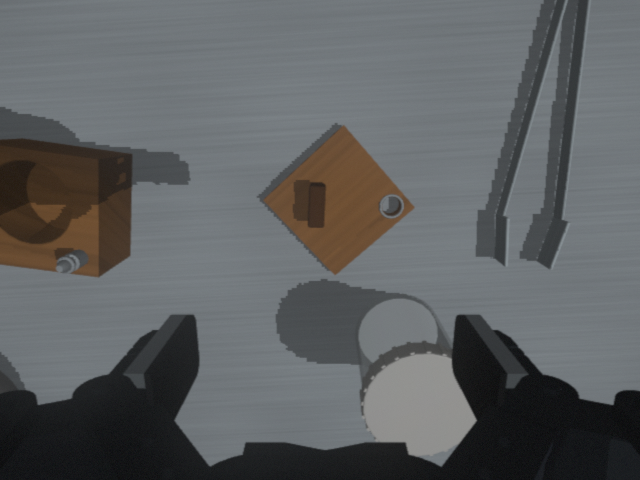

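The lid is seen with yaw 39°, its pull at pixel (317,204), which is world (593.2,243.6), and its hole at (391,206), world (600.3,309.7). Now I'll grasp the pull.

Scaled: 0.2345 m / 0.75 = 0.3127, 0.225 m / 0.75 = 0.3, 0.049 rad / 3.1416 = 0.0156.

>>> move_arm([
  [0,0,0.0156,-0.0007,-0.0083,0.08,0.05],
  [0,0,0.0156,-0.0007,-0.0083,0.16,0.05],
  [0,0,0.0156,-0.0007,-0.0083,0.2267,0.05],
  [0,0,0.0156,-0.0007,-0.0083,0.2733,0.05],
  [0,0,0.0156,-0.0007,-0.0083,0.3,0.05],
  [0,0,0.0156,-0.0007,-0.0083,0.3127,0.05],
  [0,0,0.0156,-0.0007,-0.0083,0.3127,0.05],
  [0,0,0.0156,-0.0007,-0.0083,0.3127,0.05],
])

```text
clock: 5.0
eef_pos: [593.8, 245.4, 17.2]
tcp_rot: [3.141, 0.002, 3.04]
contact_force: [0.3, 0.4, 0.5]
opening: 0.586
grasp_force: 0.0
```

>>> move_arm([
  [0,0,0,0,0,0,0.006],
  [0,0,0,0,0,0,0.006],
  [0,0,0,0,0,0,0.006],
  [0,0,0,0,0,0,0.006],
  [0,0,0,0,0,0,0.006],
  [0,0,0,0,0,0,0.006],
], grip_force=40)

```text
clock: 5.75
eef_pos: [593.3, 245.2, 16.6]
tcp_rot: [3.141, 0.001, 3.04]
contact_force: [-1.8, -0.7, 5.7]
opening: 0.154
grasp_force: 40.4
```

```bash
python3 -c "
from h import *
mv(593.2,243.6,135,174)"
```

```text
turn [0.0005 0.001  0.0029] shift [-0.0002 -0.0015 -0.1184] at [593.3 245.2  16.6] [1.7997e+02 6.0000e-02 1.7417e+02] t 5.75 F [-1.8 -0.7  5.7] op 0.15430153344260422 gf 40.353410840034485
```

Scaled: -0.13 m / 0.75 = -0.1733, -0.09 m / 0.75 = -0.12.

>>> move_arm([
  [0,0,0,0,0,-0.0133,0.006],
  [0,0,0,0,0,-0.0533,0.006],
  [0,0,0,0,0,-0.12,0.006],
  [0,0,0,0,0,-0.1733,0.006],
  [0,0,0,0,0,-0.1733,0.006],
])

```text
clock: 6.38
eef_pos: [594.9, 245.9, 150.0]
tcp_rot: [3.138, 0.006, 3.04]
contact_force: [-0.1, 0.3, -0.7]
opening: 0.15
grasp_force: 39.5
```

```bash
python3 -c "
from h import *
mv(563.3,13.4,145,124)"
```

```text
turn [0.0055 0.004  0.8756] shift [ 0.0078 -0.2345  0.0042] at [594.9 245.9 150. ] [179.82   0.33 174.17] t 6.375 F [-0.1  0.3 -0.7] op 0.14977493225288308 gf 39.46065545082092
```

Scaled: -0.2335 m / 0.75 = -0.3113, 0.0078 m / 0.75 = 0.0104, 0.15 rad / 3.1416 = 0.0477.

>>> move_arm([
  [0,0,0.0477,0.0017,-0.0533,0,0.006],
  [0,0,0.0955,0.0035,-0.1067,0,0.006],
  [0,0,0.1432,0.0053,-0.16,0,0.006],
  [0,0,0.191,0.0071,-0.2133,0,0.006],
  [0,0,0.2387,0.0087,-0.2667,0,0.006],
  [0,0,0.2785,0.0104,-0.3113,0,0.006],
  [0,0,0.2785,0.0104,-0.3113,0,0.006],
  [0,0,0.2785,0.0104,-0.3113,0,0.006],
])

```text
clock: 7.38
eef_pos: [561.0, 13.8, 145.3]
tcp_rot: [-3.141, -0.001, 2.166]
contact_force: [-0.1, 0.0, -0.7]
opening: 0.155
grasp_force: 39.4
```

```bash
python3 - <<'E'
from h import *
im,d,w,K,T=cloud('wrist'); np.savez('wpre.npz',im=im,d=d,w=w,K=K,T=T); cv2.imwrite('pics/wpre.png',im[...,::-1])
mv(563.3,13.4,100,124)
z=w[...,2]; 
near=np.hypot(w[...,0]-579,w[...,1]-24)<90
print(np.histogram(z[near&(z>50)],bins=range(50,190,5)))
E
```

```text
turn [-0.0003 -0.0006  0.0021] shift [-0.0019  0.0013  0.0454] at [561.2  14.2 145.4] [-1.7998e+02 -3.0000e-02  1.2412e+02] t 7.425 F [ 0.2  0.  -1.3] op 0.1522655268861013 gf 39.44829225540161
(array([   96,   448,  1022,     0,     0,     0,     0,     0,     0,
           0,     0,     0,     0,     0,     0,    80,   663,  2167,
       39574,   201,   503,   695,  4717,   730,   793,   575,  1417]), array([ 50,  55,  60,  65,  70,  75,  80,  85,  90,  95, 100, 105, 110,
       115, 120, 125, 130, 135, 140, 145, 150, 155, 160, 165, 170, 175,
       180, 185]))
```

View pics/wpre.png

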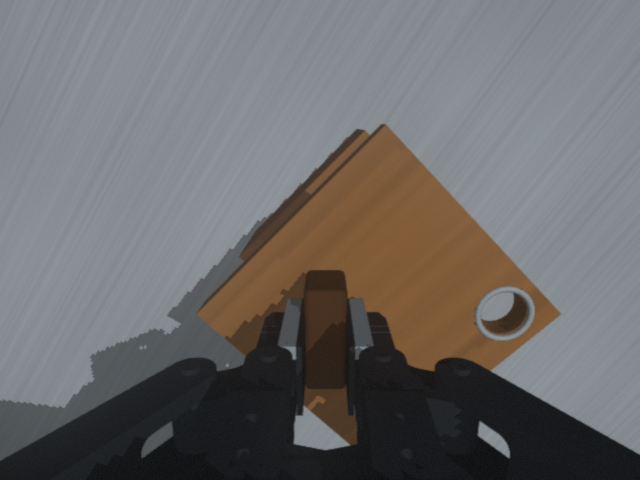

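The lid is held with its hole at pixel (505,314). I'll measure the hole's position, the yaw and the tilt.

```bash
python3 - <<'E'
from h import *
Z=np.load('wpre.npz');im,w=Z['im'].astype(int),Z['w']; z=w[...,2]
hsv=cv2.cvtColor(Z['im'],cv2.COLOR_RGB2HSV)
wood=(z>136)&(z<148)&(hsv[...,1]>90)&(np.arange(480)[:,None]<300)
q=w[wood]; A=np.c_[q[:,:2]-[580,24],np.ones(len(q))]; c,*_=np.linalg.lstsq(A,q[:,2],rcond=None); print('plane',c, 'res',np.std(q[:,2]-A@c))
# eyelet ring
box=np.zeros(z.shape,bool); box[275:350,460:550]=1
ring=box&(hsv[...,1]<60)&(z>134)&(z<148)
q=w[ring]; print('ring n',ring.sum(),q.mean(0),cv2.minEnclosingCircle(q[:,:2].astype(np.float32)))
e=cv2.fitEllipse(np.argwhere(ring)[:,::-1].astype(np.float32)); print(e)
# edge upper right: pixels of lid border line from (384,125) to (560,313)
m=((z>136)&(z<148)).astype(np.uint8); pts=[]
for v in range(150,290,4):
    u=np.where(m[v]>0)[0].max(); pts.append(w[v,u,:2])
pts=np.array(pts,np.float32); l=cv2.fitLine(pts,cv2.DIST_HUBER,0,.01,.01).ravel(); print('edge angle',np.rad2deg(np.arctan2(l[1],l[0])))
E
```

```text
plane [-1.17708375e-04  6.53052379e-04  1.41083462e+02] res 0.7725839038360999
ring n 1079 [616.68957916  53.56456678 141.60023689] ((619.3716430664062, 55.292945861816406), 14.89035701751709)
((505.32745361328125, 313.14996337890625), (50.358314514160156, 58.26392364501953), 66.26270294189453)
edge angle -10.979686
```

```bash
python3 - <<'E'
from h import *
Z=np.load('wpre.npz');im,w,K,T=Z['im'],Z['w'],Z['K'],Z['T']
hsv=cv2.cvtColor(im,cv2.COLOR_RGB2HSV).astype(int)
m=((hsv[...,1]<70)).astype(np.uint8); sub=np.zeros_like(m); sub[278:348,465:545]=m[278:348,465:545]
n,l,st,c=cv2.connectedComponentsWithStats(sub); i=1+st[1:,4].argmax()
cn=max(cv2.findContours((l==i).astype(np.uint8),cv2.RETR_EXTERNAL,cv2.CHAIN_APPROX_NONE)[0],key=len)[:,0]
h=cv2.convexHull(cn.reshape(-1,1,2)).astype(np.float32)
r=np.c_[(cn-[K[0,2],K[1,2]])/K[0,0],np.ones(len(cn))]@T[:3,:3].T
p=T[:3,3]+r*((141.1-T[2,3])/r[:,2])[:,None]
print(st[i],cv2.fitEllipse(p[:,:2].astype(np.float32)),cv2.fitEllipse(h))
E
```

```text
[ 475  286   60   55 1793] ((616.6259155273438, 53.16069030761719), (21.909385681152344, 22.018566131591797), 118.2602310180664) ((504.3011474609375, 313.2291259765625), (53.38947296142578, 61.904720306396484), 65.7867660522461)
```

Scaled: 0.05 m / 0.75 = 0.0667, 0.046 m / 0.75 = 0.0613, 0.004 rad / 3.1416 = 0.0013.

>>> move_arm([
  [0,0,0.0013,-0.0036,0.0011,0,0.006],
  [0,0,0.0013,-0.0036,0.0011,0.02,0.006],
  [0,0,0.0013,-0.0036,0.0011,0.04,0.006],
  [0,0,0.0013,-0.0036,0.0011,0.0507,0.006],
  [0,0,0.0013,-0.0036,0.0011,0.056,0.006],
  [0,0,0.0013,-0.0036,0.0011,0.0613,0.006],
  [0,0,0.0013,-0.0036,0.0011,0.0667,0.006],
  [0,0,0.0013,-0.0036,0.0011,0.0667,0.006],
])

```text
clock: 8.43
eef_pos: [563.4, 11.7, 95.7]
tcp_rot: [-3.141, -0.0, 2.161]
contact_force: [0.2, -0.3, -0.9]
opening: 0.152
grasp_force: 39.4
```

```bash
python3 - <<'E'
from h import *
mv(563.4,12.4,76.3,124)
im,d,w,K,T=cloud('wrist'); np.savez('wpre2.npz',im=im,d=d,w=w,K=K,T=T)
a=cv2.resize(im[220:400,400:640],None,fx=3,fy=3); cv2.imwrite('pics/wpre2.png',a[...,::-1])
E
```

```text
turn [-0.0001 -0.0001 -0.0035] shift [0.0006 0.0004 0.0194] at [563.4  11.7  95.7] [-1.7999e+02 -1.0000e-02  1.2380e+02] t 8.425 F [ 0.2 -0.3 -0.9] op 0.15208768868131936 gf 39.439390897750854
```

View pics/wpre2.png

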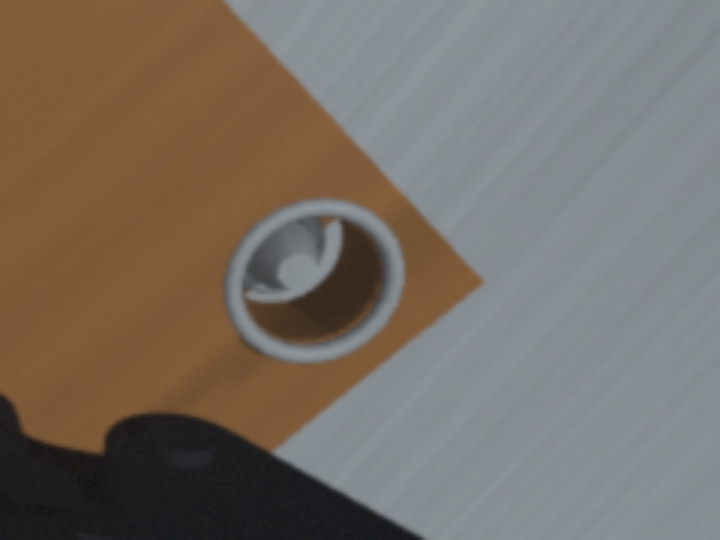

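The stud tip is visible through the hole, with the tip at (499,310) and the ring centre at (505,313). I'll compute the offset.

```bash
python3 - <<'E'
from h import *
Z=np.load('wpre2.npz');K,T=Z['K'],Z['T']
def at(u,v,z):
    r=T[:3,:3]@[(u-K[0,2])/K[0,0],(v-K[1,2])/K[1,1],1]; return (T[:3,3]+r*(z-T[2,3])/r[2])[:2]
tip=at(400+297/3,220+270/3,88); hole=at(400+315/3,220+280/3,91.4)
print(tip,hole,tip-hole)
R=Ro.from_euler('xyz',sensors.sense()['tcp_rot']); print('tool shift',R.inv().apply([*(tip-hole),0]))
E
```

```text
[618.79196453  50.3539666 ] [619.42094417  51.00986403] [-0.62897964 -0.65589744]
tool shift [-1.95142475e-01 -8.87545068e-01 -2.09513934e-05]
```

Scaled: 0.0195 m / 0.75 = 0.026, 0.018 m / 0.75 = 0.024, -0.003 rad / 3.1416 = -0.001.

>>> move_arm([
  [0,0,-0.001,0,-0.0012,0,0.006],
  [0,0,-0.001,0,-0.0012,0.0053,0.006],
  [0,0,-0.001,0,-0.0012,0.0107,0.006],
  [0,0,-0.001,0,-0.0012,0.016,0.006],
  [0,0,-0.001,0,-0.0012,0.02,0.006],
  [0,0,-0.001,0,-0.0012,0.024,0.006],
  [0,0,-0.001,0,-0.0012,0.026,0.006],
  [0,0,-0.001,0,-0.0012,0.026,0.006],
])

```text
clock: 9.48
eef_pos: [562.6, 11.2, 76.6]
tcp_rot: [-3.141, -0.0, 2.164]
contact_force: [-2.6, -0.2, 4.5]
opening: 0.152
grasp_force: 40.1
```

Scaled: -0.16 m / 0.75 = -0.2133, -0.12 m / 0.75 = -0.16.

>>> move_arm([
  [0,0,0,0,0,0.0007,0.045],
  [0,0,0,0,0,0,0.045],
  [0,0,0,0,0,0,0.045],
  [0,0,0,0,0,-0.0267,0.045],
  [0,0,0,0,0,-0.08,0.045],
  [0,0,0,0,0,-0.16,0.045],
  [0,0,0,0,0,-0.2133,0.045],
  [0,0,0,0,0,-0.2133,0.045],
])

```text
clock: 10.48
eef_pos: [564.8, 11.3, 239.9]
tcp_rot: [3.136, 0.004, 2.164]
contact_force: [0.1, -0.2, -0.8]
opening: 0.527
grasp_force: 0.0
```

```bash
python3 - <<'E'
from h import *
im,d,w,K,T=cloud('wrist'); np.savez('wpl.npz',im=im,d=d,w=w,K=K,T=T); cv2.imwrite('pics/wpl.png',im[...,::-1])
z=w[...,2]; near=np.hypot(w[...,0]-579,w[...,1]-24)<80
m=(z>68)&(z<75)&near; q=w[m]; print('lid',cv2.minAreaRect(q[:,:2].astype(np.float32)),q[:,2].mean())
A=np.c_[q[:,:2]-[580,24],np.ones(len(q))]; print(np.linalg.lstsq(A,q[:,2],rcond=None)[0])
m=(z>80)&(z<92)&(np.hypot(w[...,0]-618,w[...,1]-50)<14); q=w[m]; print('stud',len(q),q.mean(0))
m=(z>86)&(z<92)&(np.hypot(w[...,0]-618,w[...,1]-50)<14); q=w[m]; print('tip',len(q),q.mean(0))
mv(560.3,-249.8,236,34)
E
```

```text
lid ((580.0908813476562, 24.381778717041016), (96.4324951171875, 96.58798217773438), 79.02721405029297) 72.42087989671245
[4.72509355e-04 1.32417520e-03 7.24177736e+01]
stud 272 [617.57978184  50.90660523  83.72263235]
tip 76 [618.18257612  50.80753226  87.92191467]
turn [ 3.3000e-03 -7.0000e-04  1.5704e+00] shift [-0.2147 -0.1486  0.0017] at [563.5  11.3 237.7] [1.7985e+02 9.0000e-02 1.2398e+02] t 10.525 F [ 0.1  0.5 -0.4] op 0.5270981916461281 gf 0.0
```

View pics/wpl.png

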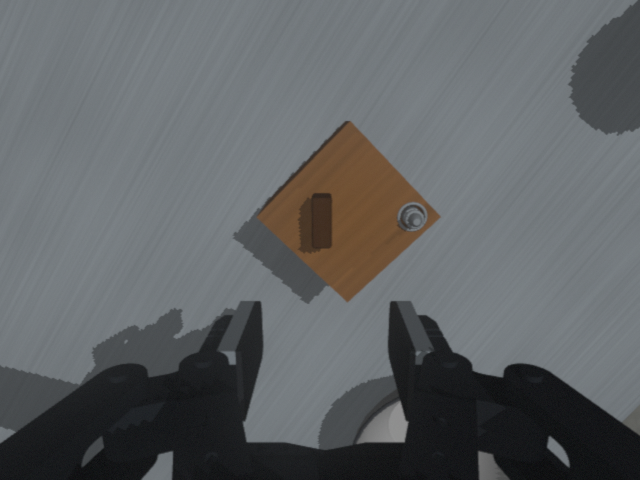

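The lid lies flat at z = 72.4 and square over the cellar, and the stud pokes through the hole at pixel (412,217). Now the cap.

Scaled: -0.2147 m / 0.75 = -0.2863, -0.1486 m / 0.75 = -0.1981, 1.57 rad / 3.1416 = 0.4997.

>>> move_arm([
  [0,0,0.4997,-0.2863,-0.1981,0.08,0.05],
  [0,0,0.4997,-0.2863,-0.1981,0.08,0.05],
  [0,0,0.4997,-0.2863,-0.1981,0.08,0.05],
  [0,0,0.4997,-0.2863,-0.1981,0.08,0.05],
  [0,0,0.4997,-0.2863,-0.1981,0.08,0.05],
  [0,0,0.4997,-0.2863,-0.1981,0.08,0.05],
  [0,0,0.4997,-0.2863,-0.1981,0.08,0.05],
  [0,0,0.4997,-0.2863,-0.1981,0.08,0.05],
])

```text
clock: 11.52
eef_pos: [558.4, -249.5, 174.2]
tcp_rot: [-3.139, 0.001, 0.657]
contact_force: [-0.8, -0.1, -0.2]
opening: 0.584
grasp_force: 0.0
```

Scaled: 0.1 rad / 3.1416 = 0.0318.

>>> move_arm([
  [0,0,0.0318,0,0,0,0.05],
  [0,0,0.0318,0,0,0,0.05],
  [0,0,0.0318,0,0,0,0.05],
])

```text
clock: 11.9
eef_pos: [559.0, -249.6, 175.3]
tcp_rot: [-3.14, 0.001, 0.566]
contact_force: [-0.1, -0.8, -0.1]
opening: 0.584
grasp_force: 0.0
```

```bash
python3 - <<'E'
from h import *
mv(560.3,-249.8,4,34)
im,d,w,K,T=cloud('wrist')
z=w[...,2]; m=(z>22)&(z<31)&(np.hypot(w[...,0]-560,w[...,1]+250)<30)
q=w[m]; print('cap',q.mean(0),cv2.minEnclosingCircle(q[:,:2].astype(np.float32)))
E
```

```text
turn [-0.0013  0.0008 -0.0273] shift [0.0012 0.001  0.1713] at [ 559.  -249.6  175.3] [-1.7993e+02  5.0000e-02  3.2430e+01] t 11.9 F [-0.1 -0.8 -0.1] op 0.5839497933999772 gf 0.0
cap [ 560.69772271 -249.56042815   25.78601882] ((559.9342041015625, -250.09584045410156), 12.984048843383789)
```

Scaled: 0.1715 m / 0.75 = 0.2287, 0.0012 m / 0.75 = 0.0016, -0.027 rad / 3.1416 = -0.0086.

>>> move_arm([
  [0,0,-0.0086,0.0016,0.0013,0.0667,0.05],
  [0,0,-0.0086,0.0016,0.0013,0.1333,0.05],
  [0,0,-0.0086,0.0016,0.0013,0.18,0.05],
  [0,0,-0.0086,0.0016,0.0013,0.2067,0.05],
  [0,0,-0.0086,0.0016,0.0013,0.22,0.05],
  [0,0,-0.0086,0.0016,0.0013,0.2287,0.05],
  [0,0,-0.0086,0.0016,0.0013,0.2287,0.05],
  [0,0,-0.0086,0.0016,0.0013,0.2287,0.05],
])

```text
clock: 12.95
eef_pos: [561.7, -250.3, 5.7]
tcp_rot: [3.14, -0.001, 0.591]
contact_force: [-0.9, -0.1, -0.2]
opening: 0.586
grasp_force: 0.0
```

>>> move_arm([
  [0,0,0,0,0,0,0.015],
  [0,0,0,0,0,0,0.015],
  [0,0,0,0,0,0,0.015],
  [0,0,0,0,0,0,0.015],
  [0,0,0,0,0,0,0.015],
  [0,0,0,0,0,0,0.015],
], grip_force=70)

```text
clock: 13.7
eef_pos: [561.4, -250.2, 5.7]
tcp_rot: [3.141, -0.001, 0.591]
contact_force: [-0.7, 0.3, 6.1]
opening: 0.275
grasp_force: 68.5
```

```bash
python3 -c "
from h import *
mv(618.5,50.5,120,34)"
```

```text
turn [ 0.0008 -0.0005 -0.0026] shift [ 0.215  -0.2179 -0.1144] at [ 561.4 -250.2    5.7] [ 1.7995e+02 -3.0000e-02  3.3850e+01] t 13.7 F [-0.7  0.3  6.1] op 0.27481430429774284 gf 68.48764523863792
```

Scaled: -0.12 m / 0.75 = -0.16, -0.07 m / 0.75 = -0.0933.

>>> move_arm([
  [0,0,0,0,0,-0.0133,0.015],
  [0,0,0,0,0,-0.04,0.015],
  [0,0,0,0,0,-0.0933,0.015],
  [0,0,0,0,0,-0.16,0.015],
  [0,0,0,0,0,-0.16,0.015],
  [0,0,0,0,0,-0.16,0.015],
])

```text
clock: 14.45
eef_pos: [561.0, -250.1, 125.6]
tcp_rot: [3.141, -0.001, 0.591]
contact_force: [-0.2, 0.4, -0.2]
opening: 0.281
grasp_force: 68.7
```

Scaled: -0.2175 m / 0.75 = -0.29, 0.2155 m / 0.75 = 0.2873.

>>> move_arm([
  [0,0,0,0.0467,-0.048,0,0.015],
  [0,0,0,0.0933,-0.096,0,0.015],
  [0,0,0,0.14,-0.144,0,0.015],
  [0,0,0,0.1867,-0.192,0,0.015],
  [0,0,0,0.2333,-0.24,0,0.015],
  [0,0,0,0.2873,-0.29,0,0.015],
  [0,0,0,0.2873,-0.29,0,0.015],
  [0,0,0,0.2873,-0.29,0,0.015],
])

```text
clock: 15.45
eef_pos: [617.8, 50.4, 123.7]
tcp_rot: [-3.141, 0.002, 0.592]
contact_force: [-0.0, -0.4, -0.4]
opening: 0.278
grasp_force: 68.8
```

```bash
python3 - <<'E'
from h import *
mv(618.5,50.5,95,34)
s=sensors.sense(); R=Ro.from_euler('xyz',s['tcp_rot'])
im,d,w,K,T=cloud('wrist'); np.savez('whold.npz',im=im,d=d,w=w,K=K,T=T)
p=R.inv().apply((w-s['eef_pos']).reshape(-1,3)).reshape(w.shape)  # tool frame
m=(abs(p[...,0])<16)&(abs(p[...,1])<16)&(p[...,2]>-32)&(p[...,2]<6)
print(m.sum(),np.histogram(p[m][:,2],bins=range(-32,8,2)))
v,u=np.where(m); print(u.min(),u.max(),v.min(),v.max())
im2,d2,w2,K2,T2=cloud('side')
q=T2[:3,:3].T@(s['eef_pos']-T2[:3,3]); u,v=(K2@q/q[2])[:2].round().astype(int); print('side px',u,v)
a=cv2.resize(im2[v-60:v+50,u-60:u+60],None,fx=4,fy=4,interpolation=cv2.INTER_CUBIC)
b=cv2.resize(im[200:480,180:470],(456,440)); 
o=np.hstack([a[:, :340],b]); cv2.imwrite('pics/hold.png',o[...,::-1]); print(o.shape)
E
```

```text
turn [-0.0009  0.0022 -0.0017] shift [0.0007 0.0003 0.0287] at [617.8  50.4 123.7] [-1.7995e+02  1.3000e-01  3.3900e+01] t 15.45 F [-0.  -0.4 -0.4] op 0.27790248409163815 gf 68.78630782244727
7773 (array([ 181,  178,  182,  168,  191, 2875, 1406,  467,  276,  258,  257,
        224,  257,  191,  175,  151,  129,  127,   80]), array([-32, -30, -28, -26, -24, -22, -20, -18, -16, -14, -12, -10,  -8,
        -6,  -4,  -2,   0,   2,   4,   6]))
270 381 291 402
side px 312 223
(440, 796, 3)
```

View pics/hold.png

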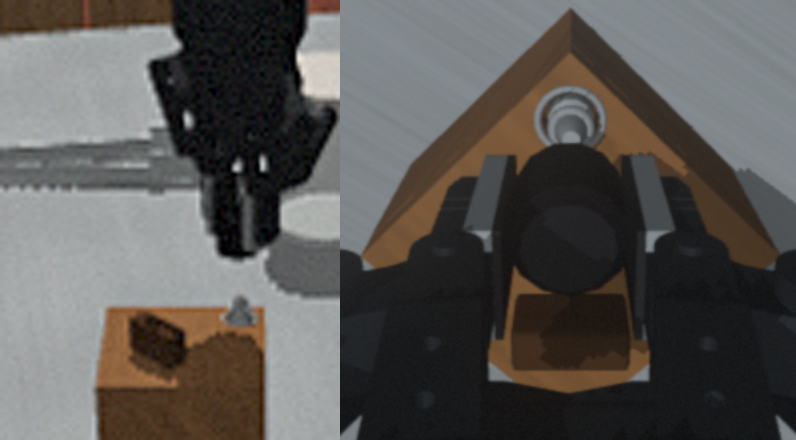

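The cap is held upright between the pads, with the stud visible just ahead of it. I'll work out the cap centre and the stud in this same frame.

```bash
python3 - <<'E'
from h import *
s=sensors.sense(); R=Ro.from_euler('xyz',s['tcp_rot'])
Z=np.load('whold.npz'); w=Z['w']
p=R.inv().apply((w-s['eef_pos']).reshape(-1,3)).reshape(w.shape)
m=(abs(p[...,0])<18)&(abs(p[...,1])<11)&(p[...,2]>-24)&(p[...,2]<-18)
q=p[m]; A=np.c_[q[:,:2],np.ones(len(q))]; print('plane tool',np.linalg.lstsq(A,q[:,2],rcond=None)[0],np.median(q[:,2]))
print('top x range',np.percentile(q[:,0],[0,1,99,100]),'y',q[:,1].min(),q[:,1].max())
print('circle',cv2.minEnclosingCircle(q[:,:2].astype(np.float32)))
z=w[...,2]; m=(z>85)&(z<91)&(np.hypot(w[...,0]-618,w[...,1]-50)<12); print('tip',m.sum(),w[m].mean(0) if m.any() else 0)
m=(z>69)&(z<76)&(np.hypot(w[...,0]-580,w[...,1]-24)<70); print(w[m][:,2].mean())
E
```

```text
plane tool [ 2.13694286e-02 -3.77421245e-04 -2.00062842e+01] -20.066015690094005
top x range [-12.64368698 -11.06109689  11.16934905  13.17064295] y -10.99884664091305 10.971103880277733
circle ((1.7142231464385986, 0.8676250576972961), 15.239826202392578)
tip 205 [619.7918275   50.94920139  87.26145895]
72.40047842255464
```

Scaled: 0.034 m / 0.75 = 0.0453, 0.032 m / 0.75 = 0.0427.

>>> move_arm([
  [0,0,0,0.0009,0.0004,0.0133,0.015],
  [0,0,0,0.0009,0.0004,0.024,0.015],
  [0,0,0,0.0009,0.0004,0.032,0.015],
  [0,0,0,0.0009,0.0004,0.0387,0.015],
  [0,0,0,0.0009,0.0004,0.0427,0.015],
  [0,0,0,0.0009,0.0004,0.0453,0.015],
  [0,0,0,0.0009,0.0004,0.0453,0.015],
], grip_force=90)

```text
clock: 16.42
eef_pos: [619.6, 50.8, 90.8]
tcp_rot: [-3.142, -0.0, 0.591]
contact_force: [0.2, 0.0, -0.3]
opening: 0.271
grasp_force: 88.8
```

Scaled: 0.004 m / 0.75 = 0.0053, 0.003 m / 0.75 = 0.004.

>>> move_arm([
  [0,0,0,0,0,0.002,0.015],
  [0,0,0,0,0,0.004,0.015],
  [0,0,0,0,0,0.0053,0.015],
  [0,0,0,0,0,0.0053,0.015],
])

```text
clock: 16.92
eef_pos: [619.5, 50.7, 86.7]
tcp_rot: [-3.141, 0.0, 0.591]
contact_force: [-0.5, 0.4, 0.6]
opening: 0.27
grasp_force: 88.8
```

>>> move_arm([
  [0,0,0,0,0,0.0013,0.015],
  [0,0,0,0,0,0.0027,0.015],
  [0,0,0,0,0,0.004,0.015],
  [0,0,0,0,0,0.004,0.015],
])

```text
clock: 17.42
eef_pos: [620.0, 50.8, 84.9]
tcp_rot: [3.141, -0.001, 0.591]
contact_force: [-2.0, -1.4, 8.7]
opening: 0.272
grasp_force: 90.1
```

Scaled: 0.003 m / 0.75 = 0.004, 0.001 m / 0.75 = 0.0013.

>>> move_arm([
  [0,0,0,0,0,0.0013,0.015],
  [0,0,0,0,0,0.0027,0.015],
  [0,0,0,0,0,0.004,0.015],
  [0,0,0,0,0,0.004,0.015],
])

```text
clock: 17.92
eef_pos: [619.3, 50.8, 80.3]
tcp_rot: [-3.141, 0.001, 0.591]
contact_force: [0.3, 0.3, -3.4]
opening: 0.273
grasp_force: 88.9
```

Scaled: 0.002 m / 0.75 = 0.0027, 0.0014 m / 0.75 = 0.0019.

>>> move_arm([
  [0,0,0,0,0,0.0009,0.015],
  [0,0,0,0,0,0.0019,0.015],
  [0,0,0,0,0,0.0027,0.015],
  [0,0,0,0,0,0.0027,0.015],
])

```text
clock: 18.42
eef_pos: [620.0, 50.8, 79.6]
tcp_rot: [3.141, -0.001, 0.591]
contact_force: [-1.9, 0.3, 5.7]
opening: 0.269
grasp_force: 89.7
```

Scaled: 0.001 m / 0.75 = 0.0013, 0.0006 m / 0.75 = 0.0008.

>>> move_arm([
  [0,0,0,0,0,0.0008,0.015],
  [0,0,0,0,0,0.0013,0.015],
  [0,0,0,0,0,0.0013,0.015],
  [0,0,0,0,0,0.0013,0.015],
])

```text
clock: 18.92
eef_pos: [620.2, 50.8, 79.3]
tcp_rot: [3.141, -0.001, 0.591]
contact_force: [-3.9, -0.8, 13.1]
opening: 0.272
grasp_force: 90.4
```

>>> move_arm([
  [0,0,0,0,0,0,0.015],
  [0,0,0,0,0,0,0.015],
  [0,0,0,0,0,0,0.015],
  [0,0,0,0,0,0,0.015],
  [0,0,0,0,0,0,0.015],
  [0,0,0,0,0,0,0.015],
  [0,0,0,0,0,0,0.015],
  [0,0,0,0,0,0,0.015],
])

```text
clock: 19.92
eef_pos: [620.2, 50.8, 79.3]
tcp_rot: [3.141, -0.001, 0.591]
contact_force: [-4.0, 0.2, 11.4]
opening: 0.271
grasp_force: 90.4
```

>>> move_arm([
  [0,0,0,0,0,0,0.015],
  [0,0,0,0,0,0,0.015],
  [0,0,0,0,0,0,0.015],
  [0,0,0,0,0,0,0.015],
  [0,0,0,0,0,0,0.015],
  [0,0,0,0,0,0,0.015],
])

```text
clock: 20.68
eef_pos: [620.2, 50.8, 79.3]
tcp_rot: [3.141, -0.001, 0.591]
contact_force: [-3.8, -0.3, 12.8]
opening: 0.268
grasp_force: 90.4
```

```bash
python3 - <<'E'
from h import *
s=sensors.sense(); print(s['clock'],s['eef_pos'],s['contact_force'],s['grasp_force'])
im,d,w,K,T=cloud('wrist')
z=w[...,2]; near=np.hypot(w[...,0]-580,w[...,1]-24)<75
m=(z>69)&(z<75)&near; q=w[m]; r=cv2.minAreaRect(q[:,:2].astype(np.float32)); print('lid',r,q[:,2].mean())
A=np.c_[q[:,:2]-[580,24],np.ones(len(q))]; print(np.linalg.lstsq(A,q[:,2],rcond=None)[0])
m=(z>96)&(z<103)&(np.hypot(w[...,0]-619,w[...,1]-50.5)<11); print('cap top',m.sum(),np.median(w[m],0))
E
```

```text
20.675 [620.22050127  50.81020012  79.33486603] [-3.75309447 -0.26242823 12.8194979 ] 90.36793150473386
lid ((596.8587646484375, 35.3655891418457), (68.69920349121094, 67.88584899902344), 78.98323059082031) 72.39017933803856
[-4.48267583e-03 -1.41266270e-03  7.24528489e+01]
cap top 3279 [619.76744413  50.98654871  99.8611646 ]
```

```bash
python3 -c "
from h import *
print(order.sign_off())"
```

```text
the job is handed in; nothing more can be done
None
```

I handed the job in at about 21 s: the lid lies flat and square with its hole over the stud, the cap clicked home (top measured at z = 99.9 mm, about 100 expected), and the gripper is still pressing it down with about 12 N; the judge's result wasn't shown.

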